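De-dust the long eyepiece tube and lay it in the cradle

TASK

Draw the long eyepiece tube (the one with the thick eyecup) straight out of its light leaning stand, without tipping, lifting or dragging the stand, and set it gently in the slanted rest of the air ionizer, plain end down against the stop, and let go. Then take it by its middle and lay it gently in the two-saddle level cradle, plain end close to the upright end plate and eyecup over the open end, let go and move clear. Leave the shorter tube, both stands and everything else on the bench where they are.

Things in the scene. Friction and masses are not known exactly. Their poses are not given: they have to be found in the camera images.
- tube_mid (a point): Centre (half-way along, on the axis) of the long eyepiece tube, a loose stepped cylinder 150 mm long: a bare aluminium barrel 32 mm in diameter and 110 mm long from the plain end, then a black eyecup 40 mm in diameter and 40 mm long. Local +z runs along the axis towards the eyecup; spin about it means nothing. Starts in its stand, plain end down.
- tube_top (a point): Middle of the long tube's eyecup end face, 75 mm from tube_mid along the tube's +z; it moves with the tube.
- tube_foot (a point): Middle of the long tube's plain end face, 75 mm from tube_mid along the tube's -z; it moves with the tube.
- stand: Light loose grey plastic stand (about 70 g, not fastened) that holds the long tube; origin under the centre of its flat 84 x 74 x 6 mm base, +z up. Its square sleeve, 41.5 mm outside, 70 mm deep, leans 0.35 rad (20 deg) towards the stand's -x: the tube comes out along (-0.343, 0, 0.939) in the stand's frame. See stand_mouth.
- tube2_mid (a point): Centre of the shorter tube, to be left alone: a straight loose cylinder 32 mm in diameter and 125 mm long with no thick eyecup, +z along its axis upwards; it stands in the second stand.
- stand2: Second stand, the same shape as the first (origin and axes alike), holding the shorter tube; to be left alone. Which of the two stands is nearer to the robot varies.
- rest_mid (a point): Where the tube's centre belongs in the slanted rest, 95 mm above the bench; axes are the rest's (+z up). The tube slopes at 45 deg, eyecup up and towards the rest's -x: its axis is (-0.707, 0, 0.707) in the rest's frame. It is laid in from, and lifted out along, the saddles' open side, (0.707, 0, 0.707).
- rest_top (a point): Where the middle of the eyecup's end face belongs in the slanted rest: 75 mm from rest_mid along (-0.707, 0, 0.707) of the rest's frame.
- cradle_mid (a point): Where the tube's centre belongs in the level cradle, 60 mm above the bench; axes are the cradle's: +z up, the tube lies along x with its eyecup towards -x and its plain end next to the end plate at +x.
- cradle_top (a point): Where the middle of the eyecup's end face belongs in the level cradle: 75 mm from cradle_mid along the cradle's -x.
- bottle: Bystander: white bottle, 52 mm in diameter, 120 mm tall; origin at the centre of its underside.
- jar: Bystander: amber jar, 60 mm in diameter, 65 mm tall; origin at the centre of its underside.
- partbox: Bystander: open grey parts box 75 x 95 x 40 mm; origin at the centre of its underside.
- blower: Bystander: black blower bulb with an upright nozzle, 62 mm in diameter, 95 mm tall; origin at the centre of its underside.
- driver: Bystander: screwdriver 160 mm long lying on the bench along its x.
- reel: Bystander: empty white reel ring, 80 mm in diameter, 22 mm tall; origin at the centre of its underside.
- rest: The slanted rest (fixed); origin on the bench below rest_mid, same axes. Two white 90 deg V-saddles, 10 mm long, 45 mm wide, as high as the tube's axis, centred 22 and 92 mm from a 44 mm wide stop for the plain end (10 mm above the axis). A 22 mm wide spine runs 30 mm below the axis. Base 74 mm wide, x -65 to 135 mm; ionizer box at x 80 to 132 mm, 60 mm wide, top at 38 mm.
- cradle: The level cradle (fixed); origin on the bench below cradle_mid, same axes. Two white 90 deg V-saddles open upwards, 10 mm long, 45 mm wide, as high as the tube's axis, centred at x = +53 and -17 mm; end plate face at x = +75 mm, 44 mm wide, rising 10 mm above the tube's axis. Between the saddles nothing stands above the base plate (180 x 80 mm, top 12 mm above the bench).
- tube: The long tube as a body, 140 to 220 g: origin at the middle of its plain end face, +z along its axis towards the eyecup; centre of mass on the axis about 72 mm from the plain end. At the start its plain end sits 70 mm deep in the sleeve of stand with about 1.7 mm of play on each side; the sleeve only guides it.
- stand_mouth (a point): Centre of the mouth of that stand's sleeve, at (-4, 0, 82) mm in the stand's frame, axes as the stand's; the sleeve's inner floor is centred at (20, 0, 16) mm in the stand's frame.

How it is judged:
On the way, in this order (a step that is already met when the one before it is completed fails the run):
1. the long tube is drawn clear of its stand (z of tube_foot in the frame of stand above 0.095 m and angle between stand's own z axis and vertical below 0.1 rad), for 0.1 s.
2. the long tube lies in the slanted rest, plain end down, released (distance between tube_mid and rest_mid below 0.015 m and distance between tube_top and rest_top below 0.015 m and contact force between the fingers and tube below 0.05 N and linear speed of tube below 0.03 m/s), for 0.3 s.
At the end, for the whole second after the job is handed in: The long tube lies still and released in the level cradle, its centre and eyecup end face each within 15 mm of their places; its emptied stand is upright (0.05 rad) and within 15 mm of where it began, the other stand and the shorter tube within 30 mm (distance between tube_mid and cradle_mid below 0.015 m and distance between tube_top and cradle_top below 0.015 m and contact force between the fingers and tube below 0.05 N and linear speed of tube below 0.02 m/s and angle between stand's own z axis and vertical below 0.05 rad and distance of stand from where it was at the start of the episode below 0.015 m and distance of each of stand2, tube2_mid from where it was at the start of the episode below 0.03 m); the robot touches nothing.
It fails at once if the long tube's stand is tipped by more than 0.12 rad, or lifted or dragged by more than 15 mm (angle between stand's own z axis and vertical above 0.12 rad or distance of stand from where it was at the start of the episode above 0.015 m).
It fails at once if the long tube is dropped (moves at over 0.4 m/s while not held, a fall of about 8 mm) (linear speed of tube above 0.4 m/s and contact force between the fingers and tube below 0.05 N).
It fails at once if the shorter tube, its stand or a bystander is moved by more than 30 mm (distance of any of tube2_mid, stand2, bottle, jar, partbox, blower, driver, reel from where it was at the start of the episode above 0.03 m).
It also fails if it takes over 66 s, if anything falls off the work surface, if the arm or the gripper's body presses on something with over 40 N, if the wrist force passes 120 N, or if a joint passes its speed limit or range.

ROBOT

A 7-joint arm with a two-finger parallel gripper is mounted at the origin on the work surface. World frame = base frame: x ahead of the robot, y to its left, z up, the work surface at z = 0. Lengths are in m, angles in rad, forces in N, time in s.
With the tool pointing down it reaches from about 0.4 to 0.875 m from the base axis. Payload 19.3 kg.
Tool frame: the origin (TCP) lies midway between the tips of the shut fingers; the grasp point (between the pads) lies 19 mm behind it (bot.pinch_z is the distance from the TCP to the grasp point, in m); z points along the fingers, y is the direction in which the jaws open and shut (so a half turn about z gives the same grasp; the last joint's range is limited). The gripper opens to 85 mm and grips with 20 to 120 N. Pads are 22 mm wide; open, the fingers measure 114 mm over their backs; the gripper's body (76 mm by 85 mm) begins 54 mm behind the grasp point. The pads swing forward as they close: fully open they stand 13 mm farther back than shut.
Start: joints at [1.037, 0.521, -0.036, 1.599, 0.021, 1.021, -0.113], TCP at [0.28, -0.559, 0.231] pointing down, gripper open.
Joint ranges: [-2.91, 2.91], [-0.3, 2.13], [-1.5, 1.42], [0.17, 2.43], [-1.26, 4.41], [0.16, 1.93], [-2.52, 2.52]. Speed limits (rad/s): [1.89, 1.89, 2.39, 2.39, 3.01, 3.01, 3.01].

INTERFACE

Orientations are given as [roll, pitch, yaw] about the fixed x, y, z axes, in that order (R = Rz(yaw) Ry(pitch) Rx(roll)).
In Python, from workcell import bot gives the robot as it stands. The module is installed in compiled form; this text tells all that it offers.
- The arm moves only by the tool move_arm, never from a script. Its argument "moves" is text: rows parted by semicolons, each of 4 numbers parted by spaces: the shift along the tool's x, y, z in mm, then the turn about the tool's z in rad. In form: dx dy dz yaw; .... A call has exactly 10 rows; each row is the pose to reach, as a shift and turn from the pose commanded when the call began, along the tool's axes at that moment; what a row does not reach only later rows make up. A row lasts 1/12 s, in which the tool goes at most 41.7 mm and 7.16 degrees, less where a joint would pass 70% of its speed; a pose out of reach is approached as far as the arm can. A call with a gripper value outside its range is refused whole. "grip" is the opening, from 0 (shut) to 1 (fully open), set as the call begins (left out, the last holds). The fingers move at their own pace and stop on an object; "grip_force" is the grip in N (left out, the last holds). Time passes only in rows, so rows that repeat a pose let the fingers close, or fill a call up. It gives the time, the measured TCP pose, the force and the opening at its end, in the units of the state.
- bot.observe(): the state, without advancing time (a new reading comes with each control period).
- bot.grab_frame(name): name is "side" or "top" or "wrist"; returns a dict with "frame" (384x512x3 uint8, red, green, blue), "z_map" (384x512 float32, m along the optical axis (not along the pixel's ray), 0 where there is no reading), "K" (3x3 intrinsics, pixels), "eye" and "attitude" of the camera in the world. Camera axes: x right, y up, looking along -z (the intrinsics and any distortion apply to the point x, -y, -z); pixel columns grow to the right and rows downward; lengths in m; the calibration is good to about 2 mm. The wrist camera is an equidistant fisheye: a pixel r from the principal point sees the ray r / f radians off the axis. A picture is of the moment at which its call begins.
- bot.job_done(): hands the job in, once; it reports no verdict.
Trained networks look in a picture, given as the dict that the camera call returned (one of the last four; its "shot" number tells which), for a name from the list of things; names that differ only in an ending like _2 or _b are one class to them, and where a whole thing is asked for, a point or a joint stands for the part that bears it (a point fixed in the world has none). Each returns a list of dicts, best first, with "conf" (0 to 1); they miss things now and then, are a little off and sometimes report something else, mostly with a low value. They report only what shows in the picture. A call takes as long as a camera call.
- bot.search_frame(picture, label): "at" ([column, row] in pixels, amid what is visible of it).
- bot.pinpoint(picture, label): "at" ([column, row] in pixels: a listed point, or the origin of a listed thing).
The state is a dict: "clock": time; "qpos": joint angles; "qd": joint speeds; "joint_efforts": joint torques, N m; "position": TCP position; "tool_rot": TCP orientation; "force": force on the tool from outside, world axes, zero at the start; "moment": the same for the moment, N m; "grip_width": finger opening in m.
Only numpy, scipy, OpenCV 4.12 (cv2) and the standard library are available. Lean on these libraries where they do the work, as an engineer would, in place of code of your own. Each camera call takes 0.05 s, during which the arm holds its last target. There are 200 camera calls.

## Working session

There is one attempt and no reset: what is moved stays moved. The work goes in short steps, Python scripts to look and compute and a tool call to move; the robot and the scene stay as the last step left them, time stands still between calls to the robot, and variables do not carry over. Pictures are saved under pics/ and viewed, about 8 in all and at most 12, crops included, and the job is handed in when it is done.

Besides the shell and the picture viewer there is one more tool, called after "Request:" as name(argument=value, ...) on one line, values as JSON. move_arm: Moves the arm, as the interface text tells. Its arguments: {"type":"object","properties":{"moves":{"type":"string"},"grip":{"type":"number"},"grip_force":{"type":"number"}},"required":["moves"]}

```bash
mkdir -p pics
cat > h.py <<'E'
import numpy as np, cv2
from workcell import bot
from scipy.spatial.transform import Rotation as Ro
def att(a):
    a=np.array(a,float)
    return a if a.shape==(3,3) else (Ro.from_euler('xyz',a).as_matrix() if a.size==3 else Ro.from_quat(a).as_matrix())
def cloud(p):
    z=p['z_map'].astype(float);K=p['K'];h,w=z.shape
    u,v=np.meshgrid(np.arange(w),np.arange(h))
    P=np.stack([(u-K[0][2])/K[0][0]*z,-(v-K[1][2])/K[1][1]*z,-z],-1)
    W=P@att(p['attitude']).T+np.array(p['eye']); W[z==0]=np.nan
    return W
def ray(p,at):
    K=p['K'];d=np.array([(at[0]-K[0][2])/K[0][0],-(at[1]-K[1][2])/K[1][1],-1.])
    return np.array(p['eye']),att(p['attitude'])@d
def onz(p,at,z):
    e,d=ray(p,at);return e+d*(z-e[2])/d[2]
def tri(p,a,q,b):
    e1,d1=ray(p,a);e2,d2=ray(q,b);d1/=np.linalg.norm(d1);d2/=np.linalg.norm(d2)
    s=np.linalg.lstsq(np.c_[d1,-d2],e2-e1,rcond=None)[0]
    A,B=e1+d1*s[0],e2+d2*s[1];return (A+B)/2,np.linalg.norm(A-B)
def save(p,n,crop=None,sc=1.5):
    im=p['frame'][:,:,::-1]
    if crop: im=im[crop[1]:crop[3],crop[0]:crop[2]]
    cv2.imwrite('pics/'+n,cv2.resize(im,None,fx=sc,fy=sc,interpolation=cv2.INTER_CUBIC))
E
python3 - <<'E'
from h import *
np.set_printoptions(precision=4,suppress=True)
t=bot.grab_frame('top');s=bot.grab_frame('side')
for p in(t,s):print(p['K'],p['eye'],p['attitude'],[k for k in p])
import pickle;pickle.dump((t,s),open('f0.pkl','wb'))
save(t,'t0.png');save(s,'s0.png')
for l in['tube_mid','tube_top','stand','stand_mouth','tube2_mid','stand2','rest','rest_mid','rest_top','cradle','cradle_mid','cradle_top','bottle','jar','partbox','blower','driver','reel']:
    a=bot.pinpoint(t,l)[:2];b=bot.pinpoint(s,l)[:2]
    print(l,[(np.round(x['at']),round(x['conf'],2)) for x in a],[(np.round(x['at']),round(x['conf'],2)) for x in b],*(tri(t,a[0]['at'],s,b[0]['at']) if a and b else ()))
print(bot.observe())
E
```

```text
[[497.7969   0.     257.5428]
 [  0.     497.7969 197.8083]
 [  0.       0.       1.    ]] [ 0.4778 -0.0812  1.2718] [ 0.0593  0.0038 -1.5645] ['frame', 'z_map', 'K', 'eye', 'attitude', 'shot']
[[414.7052   0.     254.4221]
 [  0.     414.7052 203.3821]
 [  0.       0.       1.    ]] [-0.1094  0.6226  0.9285] [ 0.8649 -0.0151 -2.36  ] ['frame', 'z_map', 'K', 'eye', 'attitude', 'shot']
tube_mid [(array([320., 181.]), 0.33)] [(array([282., 197.]), 0.68), (array([281., 184.]), 0.54)] [ 0.5936 -0.2367  0.0164] 0.00564722209550796
tube_top [(array([321., 184.]), 0.93)] [(array([286., 168.]), 0.51), (array([338., 195.]), 0.4)] [ 0.5736 -0.2203  0.1588] 0.004732977972960951
stand [(array([321., 180.]), 0.97), (array([352., 244.]), 0.73)] [(array([332., 212.]), 0.97), (array([283., 198.]), 0.58)] [ 0.519  -0.2823 -0.0063] 0.18282017057738992
stand_mouth [(array([323., 176.]), 0.65)] [(array([281., 185.]), 0.58), (array([285., 167.]), 0.33)] [ 0.6017 -0.236   0.0665] 0.006007263757308042
tube2_mid [(array([358., 246.]), 0.57)] [(array([338., 198.]), 0.72)] [ 0.4297 -0.3233  0.0618] 0.00889907
[... 1538 characters left out ...]
., 213.]), 0.62), (array([282., 260.]), 0.46)] [ 0.698  -0.0333  0.003 ] 0.009823863452286793
reel [(array([196., 249.]), 0.63)] [(array([250., 277.]), 0.75)] [0.4239 0.0797 0.0056] 0.005058152344677671
{'clock': 1.9, 'qpos': array([ 1.0368,  0.5214, -0.0363,  1.5995,  0.0212,  1.0211, -0.1128]), 'qd': array([-0.0014, -0.0002,  0.0002, -0.0015, -0.0001, -0.0001, -0.0007]), 'joint_efforts': array([ -0.0017, -92.6824,   1.9779, -37.0244,   0.0181,   0.002 ,
         0.    ]), 'position': array([ 0.2795, -0.559 ,  0.2313]), 'tool_rot': array([-3.1415, -0.    ,  0.4637]), 'force': array([ 0.1868,  0.1575, -0.1577]), 'moment': array([-0.009 , -0.0146,  0.0084]), 'grip_width': 0.08544248324400705}
```

View pics/t0.png

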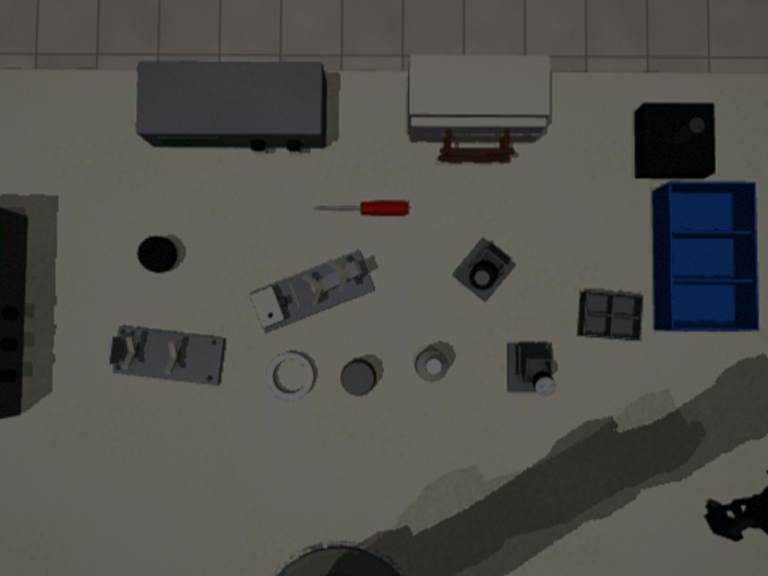

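View pics/s0.png

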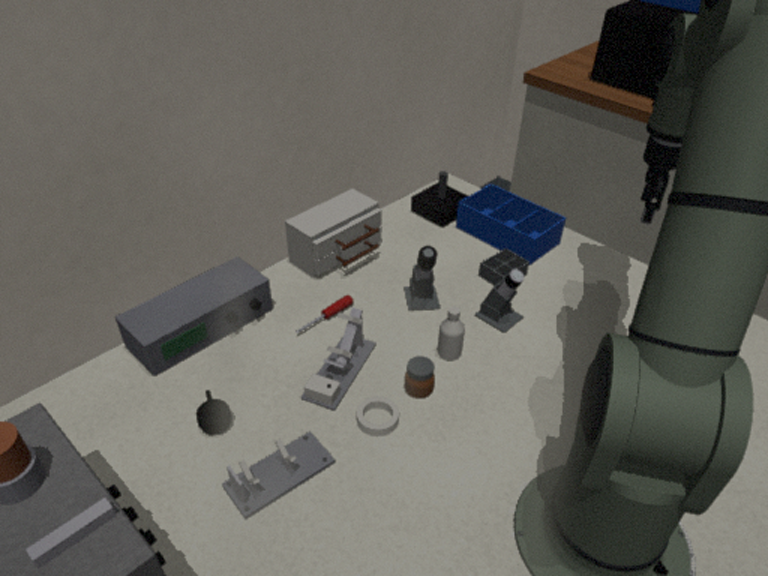

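```bash
cat > fit.py <<'E'
from h import *
import pickle
np.set_printoptions(precision=4,suppress=True)
t,s=pickle.load(open('f0.pkl','rb'));T=cloud(t);S=cloud(s)
for n,C in(('top',T),('side',S)):
    P=C.reshape(-1,3)
    m=(np.hypot(P[:,0]-.52,P[:,1]-.2)<.05)
    print(n,'bench z',np.nanmedian(P[m,2]),np.nanstd(P[m,2]))
def rect(C,c,r,lo,hi):
    m=(np.hypot(C[...,0]-c[0],C[...,1]-c[1])<r)&(C[...,2]>lo)&(C[...,2]<hi)
    n,L,st,_=cv2.connectedComponentsWithStats(m.astype(np.uint8));k=1+np.argmax(st[1:,4])
    P=C[L==k]; b=cv2.minAreaRect((P[:,:2]*1000).astype(np.float32));return b,len(P),np.median(P[:,2])
b=np.nanmedian(T[(np.hypot(T[...,0]-.52,T[...,1]-.2)<.05)][:,2])
for n,c,r in(('cradle',(.453,.29),.12),('rest',(.574,.01),.16),('stand',(.594,-.237),.08),('stand2',(.44,-.32),.08)):
    for hi in(.011,.018,.3):print(n,hi,rect(T,c,r,b+.0035,b+hi))
def disc(C,c,r,top=.006):
    m=(np.hypot(C[...,0]-c[0],C[...,1]-c[1])<r);P=C[m];P=P[~np.isnan(P[:,0])]
    z=np.sort(P[:,2])[-8:].mean()
    return z
for n,C in(('top',T),('side',S)):
    for q,c in(('t1',(.58,-.23)),('t2',(.43,-.325))):
        P=C[(np.hypot(C[...,0]-c[0],C[...,1]-c[1])<.06)]
        print(n,q,'maxz',np.sort(P[:,2])[-10:][::3])
        for lo in(.09,.11,.13,.15):
            Q=P[(P[:,2]>lo)&(P[:,2]<lo+.02)];print('  ',lo,len(Q),Q.mean(0),Q.min(0),Q.max(0))
E
python3 fit.py
python3 - <<'E'
import sys;sys.path.insert(0,'.')
import os;os.chdir('.')
from h import *;import pickle
t,s=pickle.load(open('f0.pkl','rb'))
a=cv2.convertScaleAbs(t['frame'],alpha=2.2)[140:270,60:380];b=cv2.convertScaleAbs(s['frame'],alpha=2.2)[150:280,140:460]
im=np.vstack([a,b])[:,:,::-1];cv2.imwrite('pics/c1.png',cv2.resize(im,None,fx=2.3,fy=2.3,interpolation=cv2.INTER_CUBIC))
E
```

```text
top bench z 0.0009864745617924608 0.003770213181127291
side bench z 0.0005564662068360815 0.003234697456590144
cradle 0.011 (((429.8702697753906, 232.3423614501953), (40.4589729309082, 52.29393005371094), 76.7427749633789), 112, np.float64(0.010677480133201245))
cradle 0.018 (((450.752197265625, 292.0556640625), (184.6143035888672, 87.3672103881836), 84.85237121582031), 1945, np.float64(0.012953144994652721))
cradle 0.3 (((451.55279541015625, 299.5890197753906), (199.9124298095703, 87.24808502197266), 84.46536254882812), 2377, np.float64(0.01365289951596882))
rest 0.011 (((562.7933959960938, 50.009666442871094), (79.86678314208984, 200.951416015625), 21.95333480834961), 1009, np.float64(0.00828206025323075))
rest 0.018 (((562.7933959960938, 50.009666442871094), (79.86678314208984, 200.951416015625), 21.95333480834961), 1117, np.float64(0.00855615142221744))
rest 0.3 (((564.9547119140625, 52.163726806640625), (87.26455688476562, 203.2702178955078), 24.227127075195312), 2242, np.float64(0.01566886110149457))
stand 0.011 (((600.2752685546875, -238.6316375732422), (75.65618133544922, 83.
[... 1335 characters left out ...]
4195 -0.3351  0.0901] [ 0.4519 -0.3017  0.1095]
   0.11 83 [ 0.4216 -0.313   0.1227] [ 0.3978 -0.3313  0.11  ] [ 0.4383 -0.3013  0.13  ]
   0.13 137 [ 0.4143 -0.3174  0.1342] [ 0.3982 -0.3334  0.1301] [ 0.4299 -0.3029  0.1419]fit.py:25: RuntimeWarning: Mean of empty slice.
  Q=P[(P[:,2]>lo)&(P[:,2]<lo+.02)];print('  ',lo,len(Q),Q.mean(0),Q.min(0),Q.max(0))
  ret = um.true_divide(
Traceback (most recent call last):
  File "fit.py", line 25, in <module>
    Q=P[(P[:,2]>lo)&(P[:,2]<lo+.02)];print('  ',lo,len(Q),Q.mean(0),Q.min(0),Q.max(0))
                                                                    ~~~~~^^^
ValueError: zero-size array to reduction operation minimum which has no identity
```

View pics/c1.png

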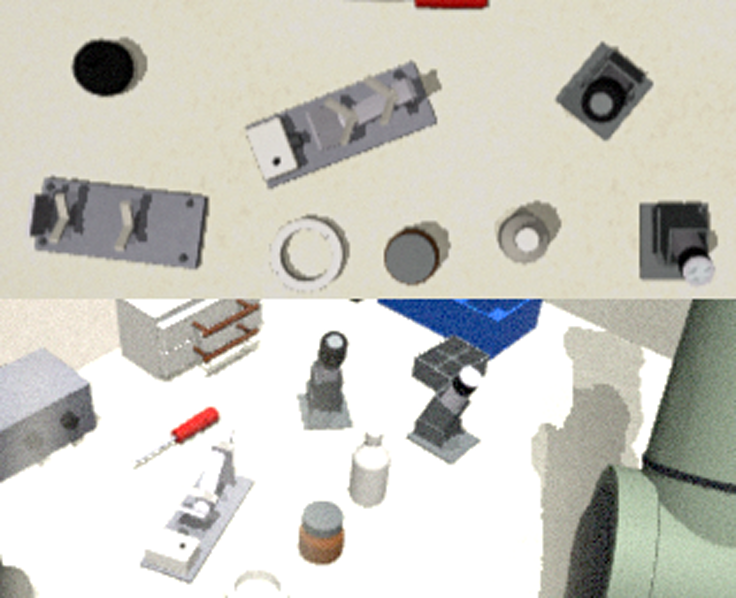

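```bash
cat > fit2.py <<'E'
from h import *
import pickle
from scipy.optimize import differential_evolution as DE
np.set_printoptions(precision=4,suppress=True)
t,s=pickle.load(open('f0.pkl','rb'))
def fit(C,c,yaw,x0,x1,hw,th,hi):
    b=np.nanmedian(C[(np.hypot(C[...,0]-.52,C[...,1]-.2)<.05)][:,2])
    P=C[np.hypot(C[...,0]-c[0],C[...,1]-c[1])<.2]; z=P[:,2]-b
    pos=(z>th/2)&(z<hi);neg=(z<=th/2)
    def f(p):
        d=P[:,:2]-p[:2];k,q=np.cos(p[2]),np.sin(p[2])
        X=d@[k,q];Y=d@[-q,k]
        g=np.minimum(np.minimum(X-x0,x1-X),hw-np.abs(Y))
        w=1/(1+np.exp(-np.clip(g/.001,-50,50)))
        return w[neg].sum()-w[pos].sum()
    r=DE(f,[(c[0]-.03,c[0]+.03),(c[1]-.03,c[1]+.03),(yaw-.25,yaw+.25)],seed=1,tol=1e-6,popsize=20)
    return r.x,r.fun
for n,p in(('top',t),('side',s)):
    C=cloud(p)
    print(n,'stand',*fit(C,(.6,-.238),-.72,-.042,.042,.037,.006,.012))
    print(n,'rest',*fit(C,(.575,.017),1.97,-.065,.135,.037,.01,.018))
    print(n,'cradle',*fit(C,(.453,.29),1.49,-.09,.09,.04,.012,.02))
    for nm,c in (('driver',(.7,-.03)),('bottle',(.43,-.05))):pass
E
python3 fit2.py
cat > go.py <<'E'
import sys;from h import *
# usage: go.py x y z yaw -> shifts in tool axes
o=bot.observe();p=np.array(o['position']);R=Ro.from_euler('xyz',o['tool_rot']).as_matrix()
g=np.array([float(v) for v in sys.argv[1:5]])
d=R.T@(g[:3]-p)*1000;y=np.arctan2(R[1,0],R[0,0])
print('shift',np.round(d,1),'turn',round((y-g[3]+np.pi)%(2*np.pi)-np.pi,3),'yaw',round(y,3),o['qpos'].round(2),o['force'].round(1),o['clock'])
E
python3 go.py .583 -.225 .22 -.72
```

```text
top stand [ 0.6023 -0.2406 -0.6748] -205.8053575992695
top rest [0.5763 0.0189 1.9529] -691.541727886535
top cradle [0.4527 0.2925 1.4599] -1794.5240224035517
side stand [ 0.6008 -0.2448 -0.6681] -171.94006826782794
side rest [0.5758 0.0154 1.9479] -495.3604777054578
side cradle [0.4527 0.2886 1.4639] -1480.1507778149617
shift [ 420.8 -163.    11.3] turn 1.184 yaw 0.464 [ 1.04  0.52 -0.04  1.6   0.02  1.02 -0.11] [ 0.2  0.2 -0.2] 1.9
```

Request:
move_arm(moves="38 -15 1 0.11;76 -30 2 0.22;114 -45 3 0.33;152 -60 4 0.44;190 -75 5 0.55;228 -90 6 0.66;266 -105 7 0.77;304 -120 8 0.88;342 -135 9 0.99;380 -150 10 1.1", grip=1)

```text
clock: 2.73
position: [0.5535, -0.2531, 0.2215]
tool_rot: [-3.141, -0.0, -0.642]
force: [1.0, -0.5, 0.3]
grip_width: 0.0854
```

```bash
python3 go.py .5827 -.2249 .21 -.675;python3 go.py .5827 -.2249 .119 -.675
```

```text
shift [  6.5 -40.1  11.5] turn 0.033 yaw -0.642 [ 0.22  0.51  0.16  1.66 -0.09  0.97 -1.8 ] [ 1.  -0.5  0.3] 2.7333
shift [  6.5 -40.1 102.5] turn 0.033 yaw -0.642 [ 0.22  0.51  0.16  1.66 -0.09  0.97 -1.8 ] [ 1.  -0.5  0.3] 2.7333
```

Request:
move_arm(moves="3 -20 5 0.03;6 -40 11 0.035;6 -40 11 0.035;6 -40 11 0.035;6 -40 11 0.035;6 -40 11 0.035;6 -40 11 0.035;6 -40 11 0.035;6 -40 11 0.035;6 -40 11 0.035")

```text
clock: 3.57
position: [0.5808, -0.2265, 0.2104]
tool_rot: [-3.142, -0.0, -0.672]
force: [-0.5, -0.0, -0.2]
grip_width: 0.0852
```

```bash
python3 go.py .5827 -.2249 .119 -.675
python3 - <<'E'
from h import *
w=bot.grab_frame('wrist');print(w['K'],w['eye'],w['attitude'])
w['frame']=cv2.convertScaleAbs(w['frame'],alpha=2);save(w,'w1.png')
for l in('tube_top','tube_mid','stand_mouth'):print(l,[(x['at'],x['conf']) for x in bot.pinpoint(w,l)[:2]])
E
```

```text
shift [ 0.5 -2.4 91.4] turn 0.003 yaw -0.672 [ 0.17  0.55  0.16  1.63 -0.1   0.97 -1.88] [-0.5 -0.  -0.2] 3.5667
[[297.31863964   0.         257.1219375 ]
 [  0.         297.31863964 188.53828304]
 [  0.           0.           1.        ]] [ 0.64445807 -0.27900466  0.35294795] [-3.29368220e-01 -3.16506027e-04 -2.24308805e+00]
tube_top [([253.8, 222.2], 0.93)]
tube_mid [([255.4, 159.2], 0.76)]
stand_mouth []
```

View pics/w1.png

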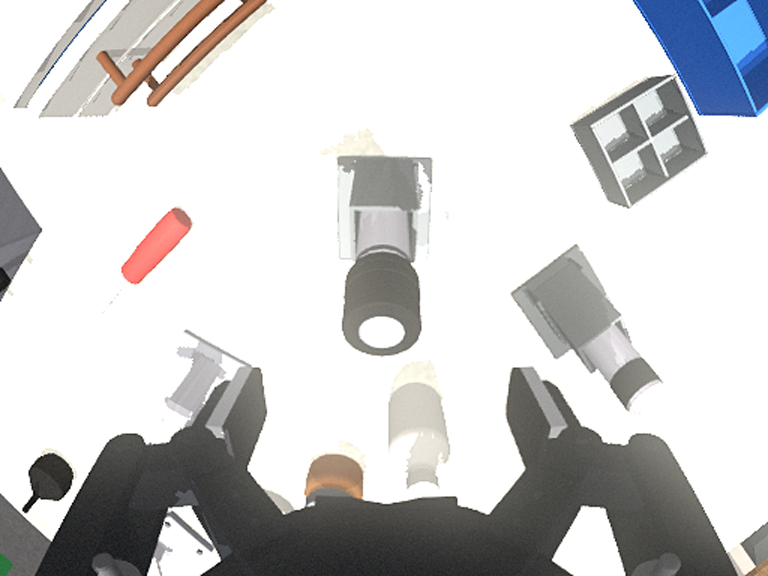

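Request:
move_arm(moves="0 -2 12 0;0 -2 24 0;0 -2 36 0;0 -2 48 0;0 -2 60 0;0 -2 70 0;0 -2 80 0;0 -2 86 0;0 -2 91 0;0 -2 91 0")

```text
clock: 4.6
position: [0.5819, -0.2245, 0.1183]
tool_rot: [3.141, 0.001, -0.671]
force: [-0.2, -0.1, -1.1]
grip_width: 0.0856
```

Request:
move_arm(moves="0 0 0 0;0 0 0 0;0 0 0 0;0 0 0 0;0 0 0 0;0 0 0 0;0 0 0 0;0 0 0 0;0 0 0 0;0 0 0 0", grip=0.4, grip_force=30)

```text
clock: 5.43
position: [0.5823, -0.2249, 0.1198]
tool_rot: [-3.141, -0.001, -0.671]
force: [-2.1, 0.6, 6.2]
grip_width: 0.0395
```

```bash
python3 go.py .5827 -.2249 .119 -.675
```

```text
shift [ 0.3 -0.3  0.8] turn 0.004 yaw -0.671 [ 0.18  0.66  0.14  1.7  -0.12  0.79 -1.87] [-2.1  0.6  6.2] 5.4333
```

Request:
move_arm(moves="0 0 0 0;0 0 0 0;0 0 0 0;-1 0 -3 0;-2.5 0 -7 0;-4.5 0 -12 0;-6.5 0 -18 0;-9 0 -25 0;-11.5 0 -32 0;-14 0 -39 0", grip=0, grip_force=40)

```text
clock: 6.27
position: [0.571, -0.2157, 0.1593]
tool_rot: [-3.141, -0.0, -0.671]
force: [-0.9, -0.7, -1.9]
grip_width: 0.039
```

Run:
```python
from h import *
s=bot.grab_frame('side');s['frame']=cv2.convertScaleAbs(s['frame'],alpha=2);save(s,'s2.png',(230,110,390,240),4.5)
print(bot.observe()['force'],bot.observe()['grip_width'])
```

```text
[1.39918759 0.19144145 0.20457421] 0.03947835145374288
```

View pics/s2.png

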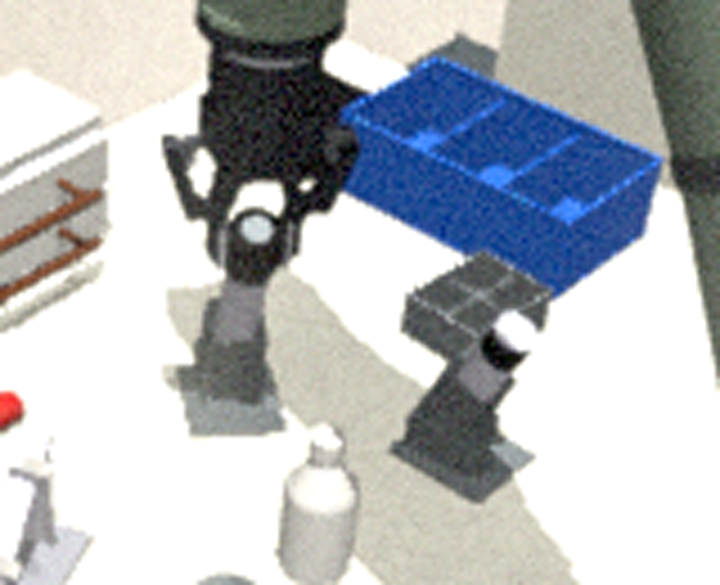

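Request:
move_arm(moves="-2.5 0 -7 0;-5 0 -14 0;-7.5 0 -21 0;-10 0 -28 0;-13 0 -35 0;-15.5 0 -42 0;-18 0 -49 0;-20.5 0 -56 0;-23 0 -63 0;-25.5 0 -70 0")

```text
clock: 7.15
position: [0.551, -0.1999, 0.229]
tool_rot: [-3.142, 0.0, -0.671]
force: [0.0, -0.4, -2.0]
grip_width: 0.0391
```

Request:
move_arm(moves="-3 0 -12 0;-6 0 -24 0;-6 0 -30 0;-6 0 -30 0;-6 0 -30 0;-6 0 -30 0;-6 0 -30 0;-6 0 -30 0;-6 0 -30 0;-6 0 -30 0")

```text
clock: 7.98
position: [0.5465, -0.1964, 0.2581]
tool_rot: [3.141, 0.0, -0.671]
force: [-0.4, 0.5, -1.9]
grip_width: 0.0393
```

Run:
```python
from h import *
s=bot.grab_frame('side');t=bot.grab_frame('top')
p=cv2.convertScaleAbs(s['frame'],alpha=2)[80:240,200:380];q=cv2.convertScaleAbs(t['frame'],alpha=2)[110:270,230:410]
cv2.imwrite('pics/m3.png',cv2.resize(np.hstack([p,q])[:,:,::-1],None,fx=2.2,fy=2.2,interpolation=cv2.INTER_CUBIC))
o=bot.observe();print(o['force'],o['grip_width'],o['position'])
import pickle;pickle.dump((t,s),open('f1.pkl','wb'))
C=cloud(s)
for l in('tube_top','tube_mid','tube_foot'):
  for im in(t,s):print(l,[(x['at'],x['conf'],C[int(x['at'][1]),int(x['at'][0])]) for x in bot.pinpoint(im,l)[:2]])
```

```text
[-0.01329029  0.82873088 -1.63790853] 0.03932368825220051 [ 0.54650221 -0.1964126   0.25816869]
tube_top []
tube_top [([291.3, 138.8], 0.85, array([ 0.53782001, -0.1932048 ,  0.29636858]))]
tube_mid []
tube_mid [([288.4, 154.4], 0.57, array([ 0.54556755, -0.1950208 ,  0.23663611]))]
tube_foot []
tube_foot [([287.6, 168.4], 0.91, array([ 0.562924  , -0.21733907,  0.16522858])), ([282.8, 258.1], 0.71, array([ 0.39397835, -0.01676479,  0.03373044]))]
```

View pics/m3.png

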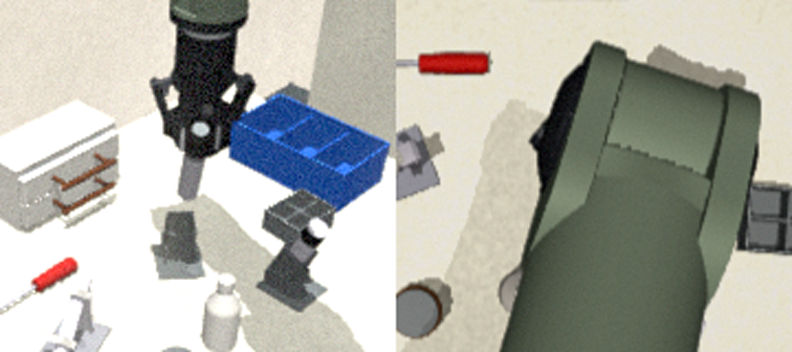

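Request:
move_arm(moves="-10 -16 0 -0.12;-20 -32 0 -0.24;-30 -48 0 -0.36;-40 -64 0 -0.48;-50 -80 0 -0.6;-60 -97 0 -0.72;-72 -116 0 -0.84;-84 -137 0 -0.96;-98 -160 0 -1.08;-114 -188 0 -1.2")

```text
clock: 9.22
position: [0.5742, 0.0218, 0.2585]
tool_rot: [3.141, 0.0, 0.533]
force: [0.9, 0.5, -1.1]
grip_width: 0.0391
```

Request:
move_arm(moves="0 0 0 -0.12;0 0 0 -0.24;0 0 0 -0.36;0 0 0 -0.48;0 0 0 -0.6;0 0 0 -0.72;0 0 0 -0.84;0 0 0 -0.96;0 0 0 -1.08;0 0 0 -1.2")

```text
clock: 10.05
position: [0.5742, 0.0216, 0.2583]
tool_rot: [3.142, 0.0, 1.734]
force: [0.3, -0.4, -2.1]
grip_width: 0.0395
```

```bash
cat > rg.py <<'E'
# rg.py frame xr z [turn to frame yaw]: shifts to TCP at (xr,0,z) mm in rest/cradle frame
import sys;from h import *
F={'rest':(.576,.017,1.95),'cradle':(.4527,.2905,1.462)}[sys.argv[1]]
o=bot.observe();p=np.array(o['position']);R=Ro.from_euler('xyz',o['tool_rot']).as_matrix();y=np.arctan2(R[1,0],R[0,0])
k,q=np.cos(F[2]),np.sin(F[2]);A=np.array([[k,-q,0],[q,k,0],[0,0,1]])
print('now in frame',np.round(A.T@(p-[F[0],F[1],0])*1000,1))
for a in sys.argv[2:]:
    x,z=map(float,a.split(','))
    g=A@np.array([x,0,z])/1000+[F[0],F[1],0]
    print('shift',np.round(R.T@(g-p)*1000,1))
print('turn',round((y-F[2]+np.pi)%(2*np.pi)-np.pi,3),o['force'].round(1),o['grip_width'],o['clock'],o['qpos'].round(2))
E
python3 rg.py rest 5.4,220 5.4,157.4
```

```text
now in frame [ 4.900e+00 -1.000e-01  2.583e+02]
shift [ 0.4 -0.2 38.3]
shift [  0.4  -0.2 100.9]
turn -0.216 [ 0.3 -0.4 -2.1] 0.03945179586546425 10.05 [ 0.16  0.44 -0.42  1.69  0.2   1.06 -0.16]
```

Request:
move_arm(moves="0 0 4 -0.1;0 0 8 -0.2;0 0 14 -0.215;0 0 20 -0.215;0 0 26 -0.215;0 0 32 -0.215;0 0 38 -0.215;0 0 38 -0.215;0 0 38 -0.215;0 0 38 -0.215")

```text
clock: 10.88
position: [0.5743, 0.0218, 0.2205]
tool_rot: [3.141, 0.0, 1.943]
force: [-0.9, 0.3, -2.3]
grip_width: 0.0389
```

```bash
python3 rg.py rest 5.4,157.4
python3 - <<'E'
from h import *
s=bot.grab_frame('side');w=bot.grab_frame('wrist')
p=cv2.convertScaleAbs(s['frame'],alpha=2)[130:290,170:350];q=cv2.convertScaleAbs(w['frame'],alpha=2)[80:368,94:418]
q=cv2.resize(q,(360,320));p=cv2.resize(p,(360,320),interpolation=cv2.INTER_CUBIC)
cv2.imwrite('pics/m4.png',np.hstack([p,q])[:,:,::-1])
E
```

```text
now in frame [ 5.100e+00 -2.000e-01  2.205e+02]
shift [ 0.3 -0.3 63.1]
turn -0.007 [-0.9  0.3 -2.3] 0.03885194546044452 10.8833 [ 0.19  0.48 -0.46  1.73  0.25  0.98  0.01]
```

View pics/m4.png

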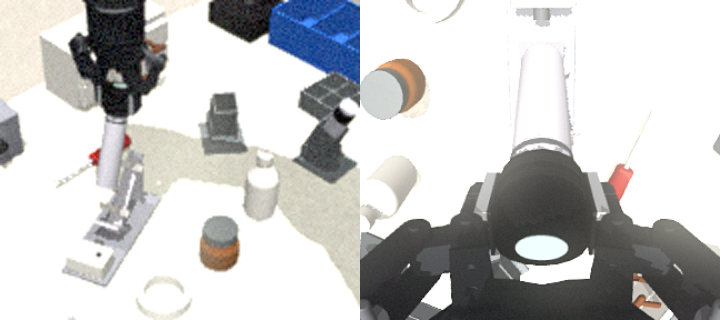

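Request:
move_arm(moves="0 0 8 0;0 0 16 0;0 0 24 0;0 0 32 0;0 0 40 0;0 0 47 0;0 0 53 0;0 0 58 0;0 0 62 0;0 0 63 0", grip_force=25)

```text
clock: 11.82
position: [0.574, 0.0217, 0.1566]
tool_rot: [-3.141, -0.0, 1.944]
force: [0.2, 0.6, -2.8]
grip_width: 0.0393
```

```bash
python3 rg.py rest -39.6,115.6
python3 - <<'E'
import numpy as np
# arc: pivot on tube axis at s=18,n~0 in rest frame; tube angle th from vertical 20->45
def tcp(th,ds,dn,sp=18,sg=131):
    P=np.array([53,42])+sp*np.array([-.7071,.7071])+ds*np.array([-.7071,.7071])+dn*np.array([.7071,.7071])
    G=P+(sg-sp)*np.array([-np.sin(th),np.cos(th)]);return G-[0,19]
p0=np.array([5.4,157.4])
for i,th in enumerate(np.radians(np.linspace(20,46,14))):
    ds=8-6*i/13; dn=max(0,3-i*.5)
    print(round(np.degrees(th)),np.round(tcp(th,ds,dn)-p0,1))
E
```

```text
now in frame [5.100e+00 1.000e-01 1.566e+02]
shift [-44.8   0.4  41. ]
turn -0.006 [ 0.2  0.6 -2.8] 0.039344014364731277 11.8167 [ 0.17  0.56 -0.43  1.79  0.3   0.86 -0.03]
20 [-7.3 -7.7]
22 [-11.   -9.8]
24 [-14.7 -12. ]
26 [-18.3 -14.4]
28 [-21.8 -16.8]
30 [-25.3 -19.4]
32 [-28.7 -22.1]
34 [-31.7 -24.6]
36 [-34.6 -27.2]
38 [-37.4 -29.9]
40 [-40.2 -32.7]
42 [-42.8 -35.6]
44 [-45.4 -38.6]
46 [-47.8 -41.8]
```

Request:
move_arm(moves="-4 0 4 0;-7 0 7 0;-9 0 8.5 0;-11 0 9.5 0;-13 0 10.5 0;-15 0 12 0;-16.5 0 13 0;-18 0 14 0;-20 0 15.5 0;-22 0 17 0", grip_force=20)

```text
clock: 12.65
position: [0.5825, 0.0011, 0.1403]
tool_rot: [3.141, 0.0, 1.944]
force: [-1.0, 1.6, 4.3]
grip_width: 0.0391
```

```bash
python3 rg.py rest -39.6,115.6
python3 - <<'E'
from h import *
s=bot.grab_frame('side');w=bot.grab_frame('wrist')
p=cv2.convertScaleAbs(s['frame'],alpha=2)[150:250,180:280];q=cv2.convertScaleAbs(w['frame'],alpha=2)[60:368,94:418]
q=cv2.resize(q,(378,360));p=cv2.resize(p,(400,360),interpolation=cv2.INTER_CUBIC)
cv2.imwrite('pics/m5.png',np.hstack([p,q])[:,:,::-1])
for l in('tube_top','tube_mid','tube_foot','rest_mid'):
  print(l,[(np.round(x['at'],1),round(x['conf'],2)) for x in bot.pinpoint(s,l)[:2]])
E
```

```text
now in frame [-1.720e+01 -1.000e-01  1.403e+02]
shift [-22.4   0.   24.7]
turn -0.006 [-1.   1.6  4.3] 0.03905983346026714 12.65 [ 0.19  0.59 -0.42  1.78  0.31  0.83 -0.  ]
tube_top [(array([235.7, 192.5]), 0.83), (array([188. , 318.5]), 0.69)]
tube_mid [(array([227.8, 218.8]), 0.64), (array([222.5, 237.7]), 0.3)]
tube_foot [(array([226.8, 239. ]), 0.97)]
rest_mid [(array([233.1, 216.3]), 0.65)]
```

View pics/m5.png

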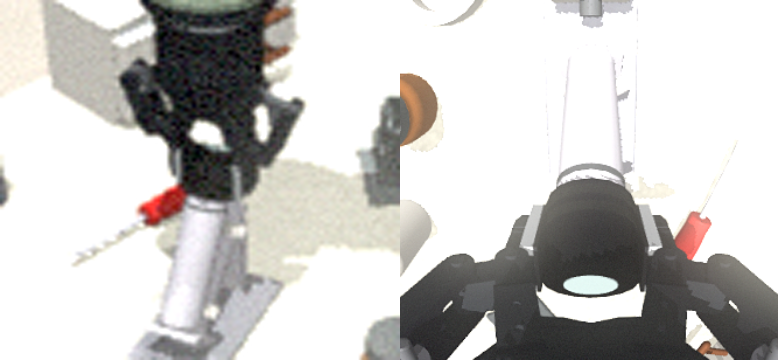

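Request:
move_arm(moves="-3 0 2.5 0;-6 0 5 0;-9 0 7.5 0;-12 0 10 0;-14.5 0 12.5 0;-17 0 15 0;-19.5 0 18 0;-21.5 0 20.5 0;-23 0 22.5 0;-24 0 24 0")

```text
clock: 13.78
position: [0.5914, -0.0208, 0.1163]
tool_rot: [3.141, -0.0, 1.944]
force: [-0.6, 4.1, 17.0]
grip_width: 0.0392
```

```bash
python3 rg.py rest -39.6,115.6
python3 - <<'E'
from h import *
s=bot.grab_frame('side');w=bot.grab_frame('wrist')
p=cv2.convertScaleAbs(s['frame'],alpha=2)[150:250,180:280];q=cv2.convertScaleAbs(w['frame'],alpha=2)[60:368,94:418]
q=cv2.resize(q,(378,360));p=cv2.resize(p,(400,360),interpolation=cv2.INTER_CUBIC)
cv2.imwrite('pics/m6.png',np.hstack([p,q])[:,:,::-1])
for l in('tube_top','tube_mid','tube_foot','rest_mid'):
  print(l,[(np.round(x['at'],1),round(x['conf'],2)) for x in bot.pinpoint(s,l)[:2]])
# expected pixels
R=att(s['attitude']);e=np.array(s['eye']);K=s['K']
def pr(P):
    c=R.T@(P-e);return K[0][0]*c[0]/-c[2]+K[0][2],K[1][1]*-c[1]/-c[2]+K[1][2]
for sx in(-53,0,53):print(sx,np.round(pr(np.array([.576+np.cos(1.95)*sx/1e3,.017+np.sin(1.95)*sx/1e3,.095-sx/1e3])),1))
E
```

```text
now in frame [-40.8  -0.3 116.3]
shift [ 1.2 -0.3  0.7]
turn -0.006 [-0.6  4.1 17. ] 0.03918625465937384 13.7833 [ 0.22  0.64 -0.41  1.77  0.33  0.8   0.02]
tube_top [(array([236.4, 191.7]), 0.93)]
tube_mid [(array([231.8, 216.9]), 0.92)]
tube_foot []
rest_mid [(array([229.9, 216.3]), 0.71)]
-53 [237.4 193.3]
0 [230.1 217.3]
53 [222.8 241.5]
```

View pics/m6.png

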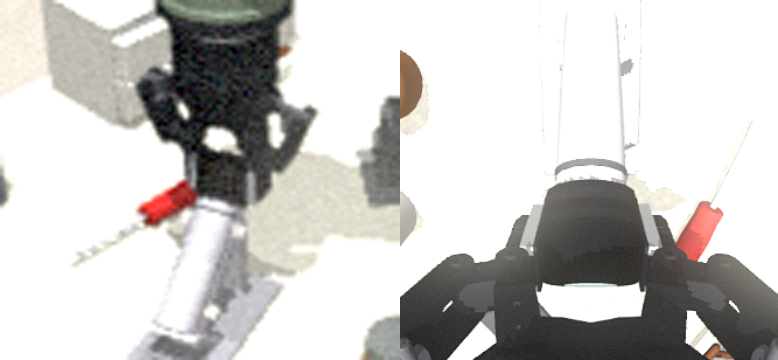

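Request:
move_arm(moves="0 0 -1 0;0 0 -1 0;0 0 -1 0;0 0 -1 0;0 0 -1 0;0 0 -1 0;0 0 -1 0;0 0 -1 0;0 0 -1 0;0 0 -1 0")

```text
clock: 14.92
position: [0.5909, -0.0207, 0.1171]
tool_rot: [3.142, -0.001, 1.944]
force: [3.7, 4.2, -0.1]
grip_width: 0.0392
```

Request:
move_arm(moves="0 0 0 0;0 0 0 0;0 0 0 0;0 0 0 0;0 0 0 0;0 0 0 0;0 0 0 0;0 0 0 0;0 0 0 0;0 0 0 0", grip=0.85)

```text
clock: 15.75
position: [0.5909, -0.0211, 0.1173]
tool_rot: [-3.141, -0.0, 1.944]
force: [-0.3, 1.1, 0.4]
grip_width: 0.0725
```

```bash
cat > chk.py <<'E'
from h import *
s=bot.grab_frame('side');w=bot.grab_frame('wrist')
import pickle;pickle.dump((s,w),open('last.pkl','wb'))
for l in('tube_top','tube_mid','tube_foot'):
  print(l,[(np.round(x['at'],1),round(x['conf'],2)) for x in bot.pinpoint(s,l)[:2]],[(np.round(x['at'],1),round(x['conf'],2)) for x in bot.pinpoint(w,l)[:2]])
E
python3 chk.py;python3 rg.py rest 0,74
```

```text
tube_top [(array([234.8, 193. ]), 0.62), (array([280.4, 181.5]), 0.33)] [(array([258.1, 301. ]), 0.81), (array([254.2,  73.2]), 0.43)]
tube_mid [(array([229.6, 218. ]), 0.93), (array([182.5, 306.1]), 0.18)] [(array([255.7, 162.9]), 0.66)]
tube_foot [(array([225. , 239.3]), 0.56)] [(array([255.7,  71.3]), 0.77)]
now in frame [-40.9   0.2 117.3]
shift [40.9 -0.1 43.3]
turn -0.006 [-0.2 -0.7 -0.7] 0.07228046150555362 16.15 [ 0.22  0.64 -0.41  1.77  0.33  0.8   0.02]
```

Request:
move_arm(moves="0 0 0 0;0 0 0 0;0 0 0 0;0 0 0 0;0 0 0 0;0 0 0 0;0 0 0 0;0 0 0 0;0 0 0 0;0 0 0 0", grip=0, grip_force=100)

```text
clock: 16.98
position: [0.5917, -0.0209, 0.1178]
tool_rot: [3.14, 0.0, 1.944]
force: [3.6, 0.1, 6.1]
grip_width: 0.0384
```

Request:
move_arm(moves="1 0 -1 0;3 0 -3 0;6 0 -6 0;10 0 -10 0;14 0 -14 0;18 0 -18 0;23 0 -23 0;28 0 -28 0;33 0 -33 0;38 0 -38 0")

```text
clock: 17.82
position: [0.5768, 0.0152, 0.1558]
tool_rot: [-3.142, -0.0, 1.944]
force: [-1.3, 0.3, -2.2]
grip_width: 0.0378
```

```bash
python3 chk.py
python3 - <<'E'
from h import *;import pickle
s,w=pickle.load(open('last.pkl','rb'))
p=cv2.convertScaleAbs(s['frame'],alpha=2)[130:250,170:300];q=cv2.convertScaleAbs(w['frame'],alpha=2)[60:368,94:418]
q=cv2.resize(q,(378,360));p=cv2.resize(p,(390,360),interpolation=cv2.INTER_CUBIC)
cv2.imwrite('pics/m7.png',np.hstack([p,q])[:,:,::-1])
E
python3 rg.py cradle -59,260
```

```text
tube_top [(array([234. , 188.9]), 0.95)] [(array([254.2, 302. ]), 0.64)]
tube_mid [(array([223. , 220.7]), 0.58)] [(array([255.3, 162.4]), 0.63), (array([255.8,  73.2]), 0.51)]
tube_foot [(array([219.8, 243.3]), 0.69), (array([218.7, 243.1]), 0.67)] [(array([210. , 337.3]), 0.63), (array([255.9,  75.1]), 0.61)]
now in frame [-261.4 -153.6  155. ]
shift [ 250.5  -42.5 -104.9]
turn 0.481 [ 0.6 -0.3 -2.5] 0.037878070781939756 18.2167 [ 0.18  0.57 -0.43  1.78  0.3   0.86 -0.02]
```

View pics/m7.png

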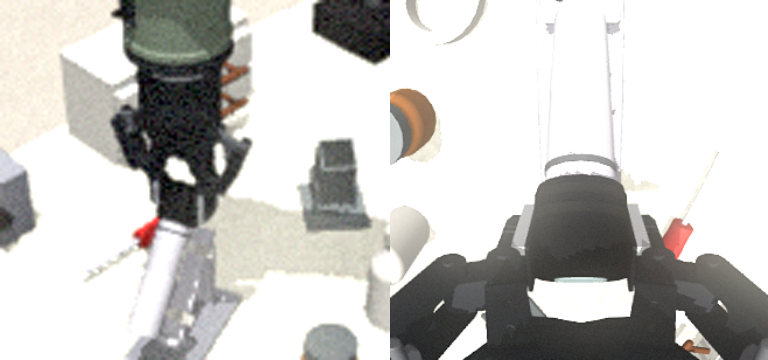

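Request:
move_arm(moves="0 0 -20 0;0 0 -45 0;20 -2 -70 0.05;50 -5 -90 0.1;85 -9 -95 0.16;120 -13 -95 0.22;160 -18 -95 0.29;200 -22 -95 0.36;240 -26 -95 0.42;274 -30 -95 0.48")

```text
clock: 19.05
position: [0.4478, 0.2606, 0.2504]
tool_rot: [-3.142, -0.0, 1.461]
force: [1.5, 1.7, -1.9]
grip_width: 0.0384
```

```bash
python3 rg.py cradle -32.5,200 -32.5,144.5
```

```text
now in frame [-30.2   1.6 250.4]
shift [-2.3  1.6 50.4]
shift [ -2.3   1.6 105.9]
turn -0.001 [ 1.5  1.7 -1.9] 0.03838839934005145 19.05 [-0.29  0.36 -0.46  1.84  0.19  0.99 -0.93]
```

Request:
move_arm(moves="-1 1 10 0;-2 1.5 20 0;-2 1.5 30 0;-2 1.5 40 0;-2 1.5 50 0;-2 1.5 60 0;-2 1.5 70 0;-2 1.5 80 0;-2 1.5 87 0;-2 1.5 90 0")

```text
clock: 19.88
position: [0.4503, 0.2561, 0.159]
tool_rot: [-3.14, 0.001, 1.464]
force: [0.8, -0.0, -1.9]
grip_width: 0.0379
```

```bash
python3 chk.py
python3 - <<'E'
from h import *;import pickle
s,w=pickle.load(open('last.pkl','rb'))
p=cv2.convertScaleAbs(s['frame'],alpha=2)[210:340,130:270];q=cv2.convertScaleAbs(w['frame'],alpha=1.5)[20:368,94:418]
q=cv2.resize(q,(378,406));p=cv2.resize(p,(420,406),interpolation=cv2.INTER_CUBIC)
cv2.imwrite('pics/m8.png',np.hstack([p,q])[:,:,::-1])
for l in('cradle_mid','cradle_top','cradle'):
  print(l,[(np.round(x['at'],1),round(x['conf'],2)) for x in bot.pinpoint(s,l)[:2]],[(np.round(x['at'],1),round(x['conf'],2)) for x in bot.pinpoint(w,l)[:2]])
E
python3 rg.py cradle -32.5,144.5
```

```text
tube_top [(array([198.5, 259.4]), 0.86), (array([250.6, 279.4]), 0.49)] [(array([255.4, 301. ]), 0.8)]
tube_mid [(array([176.8, 286.2]), 0.71), (array([336.6, 197.5]), 0.43)] [(array([258.8, 159.1]), 0.86)]
tube_foot [(array([162.7, 310.9]), 0.68), (array([231.3, 217.8]), 0.22)] [(array([259.2,  77.1]), 0.79)]
cradle_mid [(array([182.7, 304.1]), 0.8)] []
cradle_top [(array([210.2, 284.5]), 0.74)] []
cradle [(array([188.7, 316.1]), 0.66), (array([281.8, 182.4]), 0.48)] []
now in frame [-34.1  -1.7 160.4]
shift [ 1.6 -1.7 15.9]
turn 0.002 [ 0.1 -0.7 -2.7] 0.03807954335232141 20.5833 [-0.31  0.47 -0.42  1.93  0.27  0.79 -0.99]
```

View pics/m8.png

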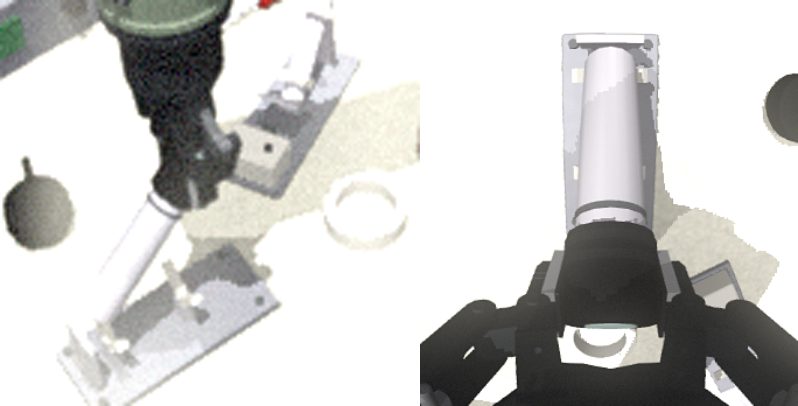

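Request:
move_arm(moves="1.5 -1 6 0;1.5 -1 12 0;1.5 -1 16 0;1.5 -1 19 0;1.5 -1 22 0;1.5 -1 24 0;1.5 -1 26 0;1.5 -1 28 0;1.5 -1 29 0;1.5 -1 30 0", grip_force=40)

```text
clock: 21.42
position: [0.45, 0.2575, 0.1306]
tool_rot: [3.141, 0.001, 1.463]
force: [-2.5, -8.4, 14.0]
grip_width: 0.0378
```

```bash
python3 rg.py cradle
python3 - <<'E'
import numpy as np
def tcp(th,x,z):return np.array([x,z])+111*np.array([-np.sin(th),np.cos(th)])-[0,19]
p0=tcp(np.radians(45),46,70.5)
N=30
for i in range(N+1):
    f=i/N;th=np.radians(45+45*f)
    x=46+5*max(0,(f-.5)/.5); z=66-5.5*f
    if i%1==0: print(i,np.round(tcp(th,x,z)-p0,1))
E
```

```text
now in frame [-33.1  -0.9 130.6]
turn 0.001 [-2.5 -8.4 14. ] 0.03784273641275768 21.4167 [-0.33  0.52 -0.4   1.95  0.3   0.73 -1.02]
0 [ 0.  -4.5]
1 [-2.  -6.8]
2 [-4.  -9.1]
3 [ -5.9 -11.5]
4 [ -7.8 -13.9]
5 [ -9.6 -16.3]
6 [-11.3 -18.8]
7 [-13.  -21.4]
8 [-14.6 -24. ]
9 [-16.2 -26.6]
10 [-17.6 -29.3]
11 [-19.1 -32. ]
12 [-20.4 -34.8]
13 [-21.7 -37.6]
14 [-22.9 -40.4]
15 [-24.1 -43.3]
16 [-24.8 -46.1]
17 [-25.5 -49.1]
18 [-26.1 -52. ]
19 [-26.6 -54.9]
20 [-27.1 -57.9]
21 [-27.4 -60.9]
22 [-27.8 -63.9]
23 [-28. -67.]
24 [-28.1 -70. ]
25 [-28.2 -73.1]
26 [-28.2 -76.2]
27 [-28.2 -79.2]
28 [-28.  -82.3]
29 [-27.8 -85.4]
30 [-27.5 -88.5]
```

Request:
move_arm(moves="-3 0 0 0;-5 0 1.5 0;-7 0 3.5 0;-9 0 6 0;-11 0 8.5 0;-12.5 0 11 0;-14.5 0 14 0;-16 0 17 0;-17.5 0 20 0;-19 0 23 0", grip_force=20)

```text
clock: 22.25
position: [0.4484, 0.2372, 0.1076]
tool_rot: [3.141, 0.002, 1.462]
force: [0.7, -16.1, 18.0]
grip_width: 0.038
```

```bash
python3 rg.py cradle;python3 chk.py
```

```text
now in frame [-53.5  -1.5 107.6]
turn -0.0 [  0.7 -16.1  18. ] 0.038029758649764864 22.25 [-0.32  0.54 -0.38  2.    0.32  0.66 -1.01]
tube_top [(array([205.2, 269.9]), 0.65), (array([249.9, 277.2]), 0.46)] [(array([254. , 302.8]), 0.67)]
tube_mid [(array([184.1, 292.5]), 0.86)] [(array([255.1, 155.9]), 0.92)]
tube_foot [(array([166.8, 318. ]), 0.61)] [(array([256.9,  43.9]), 0.56)]
```

Request:
move_arm(moves="-4 0 -2 0;-6 0 -1 0;-7.5 0 2 0;-9 0 5 0;-10.3 0 8 0;-11.5 0 11 0;-12.5 0 14 0;-13.5 0 17 0;-14.3 0 20 0;-15 0 23 0")

```text
clock: 23.48
position: [0.446, 0.2219, 0.084]
tool_rot: [-3.141, 0.003, 1.462]
force: [-5.0, -10.2, 9.5]
grip_width: 0.0382
```

```bash
python3 rg.py cradle;python3 chk.py
```

```text
now in frame [-69.   -0.8  84. ]
turn 0.0 [ -5.  -10.2   9.5] 0.03822412806109564 23.4833 [-0.31  0.57 -0.36  2.03  0.35  0.6  -1.02]
tube_top [(array([211.4, 271.7]), 0.91), (array([281.5, 198.6]), 0.7)] [(array([256.3, 302. ]), 0.92)]
tube_mid [(array([185.4, 293.4]), 0.92), (array([300.9, 234.8]), 0.26)] [(array([257.4, 150. ]), 0.67)]
tube_foot [(array([169.6, 313.1]), 0.63), (array([249. , 277.8]), 0.36)] [(array([255.8,  17.5]), 0.71)]
```

```bash
cat > pose.py <<'E'
from h import *
import pickle
from scipy.optimize import least_squares
F=(.4527,.2905,1.462);k,q=np.cos(F[2]),np.sin(F[2]);A=np.array([[k,-q,0],[q,k,0],[0,0,1]])
def projw(w,P):
    c=att(w['attitude']).T@(P-np.array(w['eye']));v=np.array([c[0],-c[1],-c[2]]);r=np.arctan2(np.hypot(v[0],v[1]),v[2]);h=np.hypot(v[0],v[1])
    return np.array([w['K'][0][2]+w['K'][0][0]*r*v[0]/h,w['K'][1][2]+w['K'][0][0]*r*v[1]/h])
def projs(s,P):
    c=att(s['attitude']).T@(P-np.array(s['eye']));K=s['K']
    return np.array([K[0][0]*c[0]/-c[2]+K[0][2],-K[1][1]*c[1]/-c[2]+K[1][2]])
s,w=pickle.load(open('last.pkl','rb'))
def solve(ws,ss):
    # params: mid x,y,z (cradle frame m), elevation e, yaw offset
    def pts(p):
        a=np.array([-np.cos(p[3]),0,np.sin(p[3])]);m=p[:3]
        return [A@(m+d*a)+[F[0],F[1],0] for d in(.075,0,-.075)]
    def f(p):
        r=[]
        for i,P in enumerate(pts(p)):
            if ws[i] is not None:r+=list(projw(w,P)-ws[i])
            if ss[i] is not None:r+=list(projs(s,P)-ss[i])
        return r
    r=least_squares(f,[0,0,.08,.4],loss='soft_l1',f_scale=3);p=r.x
    a=np.array([-np.cos(p[3]),0,np.sin(p[3])])
    print('elev deg',np.degrees(p[3]).round(1),'top',((p[:3]+.075*a)*1e3).round(1),'mid',(p[:3]*1e3).round(1),'foot',((p[:3]-.075*a)*1e3).round(1),'res',np.round(r.fun,1))
def g(im):
    o=[]
    for l in('tube_top','tube_mid','tube_foot'):
        b=bot.pinpoint(im,l);o.append(np.array(b[0]['at']) if b else None)
    return o
if __name__=='__main__':
    s=bot.grab_frame('side');w=bot.grab_frame('wrist');pickle.dump((s,w),open('last.pkl','wb'))
    ws,ss=g(w),g(s)
    solve(ws,[None]*3);solve([None]*3,ss);solve(ws,ss)
E
python3 pose.py
```

```text
elev deg 22.9 top [-80.9   1.7 115.4] mid [-11.9   1.7  86.2] foot [57.2  1.7 57. ] res [-0. -0.]
elev deg 22.3 top [-85.9   0.  111.6] mid [-16.5   0.   83.1] foot [52.8  0.  54.7] res [-1.   0.3  2.2 -0.8 -0.8  0.4]
elev deg 20.8 top [-85.3   1.7 110.5] mid [-15.2   1.7  83.8] foot [54.9  1.7 57.1] res [ 0.2  0.3 -0.8  1.1  2.  -0.3 -1.3  0.7]
```

Request:
move_arm(moves="0 0 0 0;0 0 0 0;0 0 -3 0;0 0 -8 0;0 0 -14 0;4 0 -17 0;8 0 -17 0;12 0 -17 0;12 0 -17 0;12 0 -17 0", grip_force=100)

```text
clock: 25.12
position: [0.4472, 0.2364, 0.1011]
tool_rot: [-3.141, 0.0, 1.464]
force: [0.1, -0.9, -3.6]
grip_width: 0.0378
```

```bash
python3 rg.py cradle;python3 pose.py
```

```text
now in frame [-54.4  -0.4 101.1]
turn 0.002 [ 0.1 -0.9 -3.6] 0.03781470273249156 25.1167 [-0.32  0.55 -0.38  2.    0.33  0.65 -1.02]
elev deg 21.5 top [-72.    1.6 129.7] mid [ -2.2   1.6 102.2] foot [67.5  1.6 74.6] res [-0.7  0.   1.9  0.  -1.1 -0. ]
elev deg 26.5 top [-84.3 -26.9  88. ] mid [-17.2 -26.9  54.5] foot [ 49.9 -26.9  21. ] res [-0.2 -0.9  0.5  2.1 -0.3 -0.9]
elev deg 22.0 top [-71.8   1.7 129.7] mid [ -2.2   1.7 101.6] foot [67.3  1.7 73.6] res [-1.  -0.3  1.  -2.4  1.7 -0.3 -0.4  0.7 -1.3  0.7 -3.5 -1.9]
```

Request:
move_arm(moves="-1 0 2 0;-1 0 4 0;-1 0 6 0;-1 0 8 0;-1 0 9 0;-1 0 10 0;-1 0 11 0;-1 0 12 0;-1 0 12 0;-1 0 12 0", grip_force=60)

```text
clock: 26.35
position: [0.4473, 0.2351, 0.0893]
tool_rot: [-3.142, 0.0, 1.464]
force: [0.7, -0.2, -1.5]
grip_width: 0.038
```

```bash
python3 rg.py cradle;python3 pose.py
```

```text
now in frame [-55.6  -0.7  89.3]
turn 0.002 [ 0.7 -0.2 -1.5] 0.03801593978211572 26.35 [-0.32  0.57 -0.37  2.01  0.34  0.62 -1.03]
elev deg 20.6 top [-74.    1.3 114.8] mid [-3.8  1.3 88.5] foot [66.4  1.3 62.1] res [-1.4 -0.   2.4  0.  -0.7 -0. ]
elev deg 22.0 top [-74.   10.9 128.4] mid [ -4.5  10.9 100.2] foot [65.1 10.9 72.1] res [-1.4  0.9  3.3 -2.5 -1.   1.1]
elev deg 20.4 top [-74.3   1.3 114.5] mid [-4.   1.3 88.4] foot [66.3  1.3 62.2] res [-1.5  0.1 -3.1  2.1  2.3  0.4  1.5 -1.9 -0.8  0.2 -2.9  1.1]
```

Request:
move_arm(moves="-1 0 4 0;-2 0 8 0;-2.8 0 11.5 0;-3.4 0 14.5 0;-3.9 0 17 0;-4.2 0 19.5 0;-4.5 0 22.5 0;-4.6 0 25.5 0;-4.8 0 28 0;-4.8 0 30 0", grip_force=20)

```text
clock: 27.58
position: [0.4469, 0.2295, 0.0589]
tool_rot: [3.142, 0.001, 1.463]
force: [-0.8, -6.7, 8.5]
grip_width: 0.0379
```

```bash
python3 rg.py cradle;python3 pose.py
```

```text
now in frame [-61.2  -0.9  58.9]
turn 0.001 [-0.8 -6.7  8.5] 0.03790784511655197 27.5833 [-0.34  0.62 -0.34  2.03  0.38  0.55 -1.05]
elev deg -52.0 top [-71.1   0.6  82.9] mid [-25.    0.6 142. ] foot [ 21.2   0.6 201.1] res [  2.4 -11.9   1.4 138.   -0.   -0. ]
elev deg 6.9 top [-84.    3.7  80.4] mid [-9.5  3.7 71.4] foot [65.   3.7 62.4] res [-1.3  0.8  3.  -1.9 -1.   0.9]
elev deg 83.2 top [-13.5   1.2 160. ] mid [-4.6  1.2 85.5] foot [ 4.2  1.2 11.1] res [-1.100e+00 -8.000e-01 -2.820e+01 -6.700e+00 -1.000e-01  6.200e+00
  2.000e-01 -5.000e+00  1.270e+01 -2.236e+02  2.200e+01 -6.000e-01]
```

Request:
move_arm(moves="0 0 2 0;0 0 4 0;0 0 6 0;0 0 8 0;0.5 0 10 0;0.5 0 12 0;1 0 14 0;1 0 15.5 0;1.5 0 17 0;1.5 0 17 0")

```text
clock: 28.82
position: [0.4469, 0.2308, 0.0418]
tool_rot: [-3.141, 0.001, 1.463]
force: [-0.8, -6.5, 5.5]
grip_width: 0.0376
```

```bash
python3 rg.py cradle;python3 pose.py
python3 - <<'E'
from h import *;import pickle
s,w=pickle.load(open('last.pkl','rb'))
p=cv2.convertScaleAbs(s['frame'],alpha=2)[230:340,140:260];q=cv2.convertScaleAbs(w['frame'],alpha=1.5)[0:368,94:418]
q=cv2.resize(q,(357,406));p=cv2.resize(p,(443,406),interpolation=cv2.INTER_CUBIC)
cv2.imwrite('pics/m9.png',np.hstack([p,q])[:,:,::-1])
E
```

```text
now in frame [-60.   -0.8  41.8]
turn 0.001 [-0.8 -6.5  5.5] 0.037620138628956384 28.8167 [-0.36  0.65 -0.32  2.04  0.39  0.52 -1.07]
elev deg -49.6 top [-26.2   0.6 127.2] mid [ 22.5   0.6 184.3] foot [ 71.1   0.6 241.4] res [-0.6  0.   0.  -0. ]
elev deg 9.3 top [-53.2  49.  138.1] mid [ 20.8  49.  126. ] foot [ 94.8  49.  113.9] res [-0.  0. -0. -0.]
elev deg 9.1 top [-78.    0.8  66.4] mid [-3.9  0.8 54.5] foot [70.1  0.8 42.6] res [-1.   0.1 -1.2  1.1  0.9 -0.   1.  -0.4]
```

View pics/m9.png

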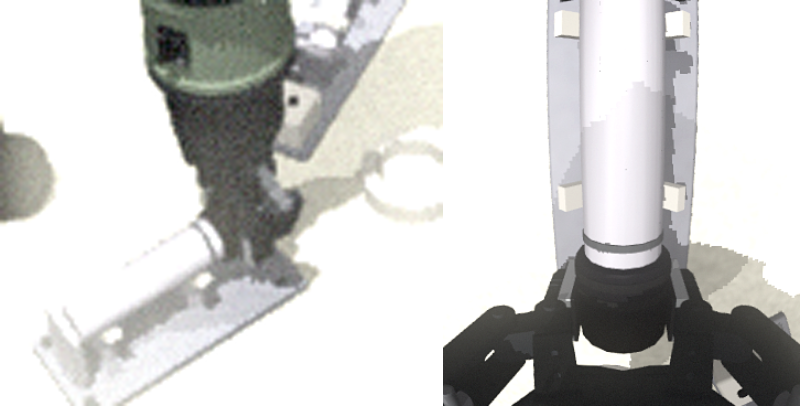

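```bash
cat > ht.py <<'E'
from h import *
import sys
s=bot.grab_frame(sys.argv[1] if len(sys.argv)>1 else 'side');C=cloud(s).reshape(-1,3);C=C[~np.isnan(C[:,0])]
k,q=np.cos(1.462),np.sin(1.462);d=C-[.4527,.2905,0];X=(d[:,0]*k+d[:,1]*q)*1e3;Y=(-d[:,0]*q+d[:,1]*k)*1e3;Z=d[:,2]*1e3
for x in range(-100,90,10):
    m=(abs(X-x)<5)&(abs(Y)<10)&(Z>30)&(Z<95)
    print(x,m.sum(),np.round(np.percentile(Z[m],[80,95]),1) if m.sum() else '',end=' | ')
E
python3 ht.py
```

```text
-100 0  | -90 0  | -80 1 [79.3 79.3] | -70 2 [79.8 80.1] | -60 1 [81.2 81.2] | -50 26 [83.3 83.7] | -40 26 [80.6 82.8] | -30 24 [78.1 80. ] | -20 29 [78.2 78.9] | -10 36 [76.2 76.9] | 0 26 [78.2 79. ] | 10 23 [76.9 77.3] | 20 29 [77.  78.6] | 30 30 [78.  79.6] | 40 28 [76.1 76.8] | 50 26 [76.3 76.6] | 60 33 [76.2 77.9] | 70 32 [74. 77.] | 80 34 [69.7 70.8] |
```

Request:
move_arm(moves="0 0 0 0;0 0 0 0;0 0 0 0;0 0 0 0;0 0 0 0;0 0 0 0;0 0 0 0;0 0 0 0;0 0 0 0;0 0 0 0", grip=0.9)

```text
clock: 30.1
position: [0.447, 0.2319, 0.0423]
tool_rot: [3.142, -0.0, 1.464]
force: [-0.4, 0.1, -0.0]
grip_width: 0.0767
```

Request:
move_arm(moves="0 0 -5 0;0 0 -12 0;0 0 -22 0;0 0 -35 0;0 0 -50 0;0 0 -70 0;0 0 -90 0;0 0 -110 0;0 0 -130 0;0 0 -150 0")

```text
clock: 30.93
position: [0.4468, 0.2318, 0.1944]
tool_rot: [3.141, -0.0, 1.464]
force: [-0.0, -0.7, 0.9]
grip_width: 0.0767
```

Request:
move_arm(moves="-30 0 0 0;-60 0 0 0;-90 0 0 0;-120 0 0 0;-150 0 0 0;-180 0 0 0;-210 0 0 0;-240 0 0 0;-260 0 0 0;-260 0 0 0")

```text
clock: 31.77
position: [0.4185, -0.0304, 0.1931]
tool_rot: [3.141, 0.001, 1.459]
force: [-0.4, -0.5, -0.4]
grip_width: 0.0766
```

```bash
python3 ht.py top; echo; python3 ht.py side;echo
python3 - <<'E'
from h import *
exec(open('pose.py').read().split("if __name__")[0].split("s,w=pickle")[0])
t=bot.grab_frame('top');s=bot.grab_frame('side')
for l in('tube_top','tube_mid','tube_foot','cradle_mid','cradle_top','stand','stand2'):
    a=bot.pinpoint(t,l)[:2];b=bot.pinpoint(s,l)[:2]
    print(l,[(np.round(x['at']),round(x['conf'],2)) for x in a],[(np.round(x['at']),round(x['conf'],2)) for x in b],*((A.T@(tri(t,a[0]['at'],s,b[0]['at'])[0]-[F[0],F[1],0])*1e3,) if a and b and 'stand' not in l else ()))
t['frame']=cv2.convertScaleAbs(t['frame'],alpha=2.2);save(t,'t9.png',(60,110,400,290),2.2)
o=bot.observe();print(o['clock'],o['force'],o['position'])
import pickle;pickle.dump((t,s),open('f9.pkl','wb'))
E
sed 's/f0.pkl/f9.pkl/' fit2.py | sed "/print(n,'rest'/d;/print(n,'cradle'/d" > f3.py; python3 f3.py
```

```text
-100 0  | -90 0  | -80 36 [79.5 80.9] | -70 33 [81.3 82.8] | -60 34 [80.5 81.4] | -50 35 [82.  83.3] | -40 34 [81.7 83.5] | -30 31 [77.4 78.3] | -20 37 [77.1 78.1] | -10 32 [77.4 79.2] | 0 36 [76.8 78.8] | 10 35 [77.7 78.9] | 20 33 [77.1 78.7] | 30 34 [77.3 78.4] | 40 37 [77.1 78. ] | 50 34 [78.2 80.4] | 60 35 [76.9 78.6] | 70 25 [78.7 79.4] | 80 29 [72.3 74.7] | 
-100 0  | -90 0  | -80 11 [80.8 81.3] | -70 26 [80.4 82.7] | -60 22 [80.9 81.5] | -50 27 [80.5 81.4] | -40 25 [79.1 81.7] | -30 26 [76.6 78.4] | -20 27 [76.5 77.8] | -10 29 [76.2 77.4] | 0 21 [76.4 77.2] | 10 24 [76.6 77.3] | 20 25 [75.8 76.9] | 30 31 [75.8 77.7] | 40 27 [77.  77.6] | 50 27 [76.4 77. ] | 60 34 [75.3 77.3] | 70 29 [74.9 76.7] | 80 40 [70.5 71.8] | 
tube_top [(array([139., 240.]), 0.97)] [(array([212., 285.]), 0.64)] [-82.79939275  -0.69397549  63.06811235]
tube_mid [(array([106., 236.]), 0.82)] [(array([185., 304.]), 0.56), (array([186., 305.]), 0.38)] [ 0.80318728  0.82030089 58.23587488]
tube_foot [(array([ 78., 235.]), 0.91)] [(array([161., 316.]), 0.77), (array([335., 213.]), 0.63)] [66.68173829  3.6279033  67.22966252]
cradle_mid [(array([139., 240.]), 0.51)] [(array([185., 302.]), 0.9)] [-42.27611387 -14.38798222   6.1346584 ]
cradle_top [(array([137., 240.]), 0.71), (array([107., 239.]), 0.45)] [(array([208., 284.]), 0.88), (array([283., 183.]), 0.61)] [-76.603708    -2.35317525  71.94419277]
stand [(array([321., 181.]), 0.94), (array([354., 245.]), 0.93)] [(array([332., 214.]), 0.9), (array([284., 200.]), 0.77)]
stand2 [(array([321., 181.]), 0.94), (array([354., 245.]), 0.93)] [(array([332., 214.]), 0.9), (array([284., 200.]), 0.77)]
32.6667 [0.73744652 0.00279616 0.8244791 ] [ 0.41919375 -0.02668907  0.19229225]
top stand [ 0.6023 -0.2407 -0.6918] -334.2980027516138
side stand [ 0.6006 -0.2443 -0.6761] -114.5797865259936
```

Run:
```python
from h import *
import pickle
for p in pickle.load(open('f9.pkl','rb')):
    C=cloud(p).reshape(-1,3);C=C[~np.isnan(C[:,0])]
    k,q=np.cos(1.462),np.sin(1.462);d=C-[.4527,.2905,0];X=(d[:,0]*k+d[:,1]*q)*1e3;Y=(-d[:,0]*q+d[:,1]*k)*1e3;Z=d[:,2]*1e3
    m=(abs(Y)<15)&(Z>62)&(Z<90)&(X<0)&(X>-120);n=(abs(Y)<30)&(Z>50)&(X<-40)&(X>-75)
    print('eyecup end x',np.percentile(X[m],[0,1,3]).round(1),'Y centre',Y[n].min().round(1),Y[n].max().round(1))
print(bot.job_done())
```

```text
eyecup end x [-78.7 -78.2 -77.6] Y centre -20.1 20.1
eyecup end x [-78.9 -78.3 -77.1] Y centre -15.7 22.6
the job is handed in; nothing more can be done
None
```

The job is done and handed in at about 33 s on the clock, but I did not take the tube by its middle as you asked. The long tube was drawn straight out of its stand and set in the slanted rest. I let it go there, then laid it in the level cradle, and the arm moved clear.

**Grip:** For the second pick I held the tube by its eyecup. The tool can only point straight down, and by the sizes given the gripper body would have hit the eyecup at the 45° slope if I had gripped between the saddles.

**Cradle:** On the first try the plain end caught on the first saddle at about 23 N, so I lifted the tube, shifted it 12 mm and laid it again.

Last checks, from the top and side depth maps:
- **Tube in cradle:** It lies level (barrel top at 76–78 mm against 76 nominal) and is centred across the saddles to about 1 mm in the top view (the side view shows part of one flank). The eyecup end is about 4 mm short of the ideal place, so the plain end stands about 4 mm off the end plate. The trained network put the eyecup end about 8 mm off; both are within the 15 mm limit.
- **Emptied stand:** It is within about 1 mm of where it began. I did not measure its tilt, though it stood flat in the pictures during the draw.
- **Other stand and shorter tube:** The network put the other stand within about 2 pixels of before. I did not measure the shorter tube's end position, nor the bystanders'.
- **Slanted rest:** After release, the tube's centre and eyecup end were within about 3 pixels of their expected places.
- **Robot:** It reads near-zero force and stands clear.

The final picture could not be viewed because the 12-picture limit was reached, so these last checks are numbers only.

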